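# Eject the nozzle tray of a clay printer with its release pin

### The arm

A 7-joint arm with a two-finger parallel gripper is mounted at the origin on the work surface. World frame = base frame: x ahead of the robot, y to its left, z up, the work surface at z = 0. Lengths are in m, angles in rad, forces in N, time in s.
With the tool pointing down it reaches from about 0.425 to 0.925 m from the base axis. Payload 6.8 kg.
Tool frame: the origin (TCP) lies between the finger pads; the fingertips stand r.tip_reach ahead of it and the grasp point (between the pads) lies 11 mm behind it (r.tip_reach is the distance from the TCP to the fingertips, in m); z points along the fingers, y is the direction in which the jaws open and shut (so a half turn about z gives the same grasp; the last joint's range is limited). The gripper opens to 85 mm and grips with 20 to 120 N. Pads are 22 mm wide; open, the fingers measure 114 mm over their backs; the gripper's body (76 mm by 85 mm) begins 54 mm behind the grasp point. The pads swing forward as they close: fully open they stand 13 mm farther back than shut.
Start: joints at [-1.378, 0.477, 0.022, 1.555, -0.011, 1.109, -0.083], TCP at [0.2, 0.645, 0.239] pointing down, gripper open.
Joint ranges: [-2.96, 2.96], [-0.34, 2.1], [-1.41, 1.46], [0.24, 2.44], [-1.37, 4.51], [0.17, 1.92], [-2.96, 2.96]. Speed limits (rad/s): [2.39, 2.39, 3.14, 3.14, 3.14, 3.14, 3.14].

### API

Orientations are given as a rotation vector (axis times angle).
In Python, from bench import r, eyes, spotter gives the robot as it stands.
- The arm moves only by the tool carry_out, never from a script. Its argument "series" is text: rows parted by semicolons, each of 5 numbers parted by spaces: the shift along the tool's x, y, z in cm, then the turn about the tool's z in rad, then the opening, from 0 (shut) to 1 (fully open). In form: x y z yaw gripper; .... A call has 1 to 8 rows; each row shifts and turns the commanded pose from where the row before left it, along the tool's axes as they then stand; what a row does not reach is not made up. A row lasts 1/8 s, in which the tool goes at most 62.5 mm and 10.7 degrees, less where a joint would pass 70% of its speed; a pose out of reach is approached as far as the arm can. A call with a gripper value outside its range is refused whole. The fingers move at their own pace and stop on an object; "grip_force" is the grip in N (left out, the last holds). Time passes only in rows, so rows that do not move let the fingers close. It gives the time, the measured TCP pose, the force and the opening at its end, in the units of the state.
- r.get_obs(): the state, without advancing time (a new reading comes with each control period).
- eyes.grab_frame(name): name is "side" or "top" or "wrist"; returns a dict with "color" (420x560x3 uint8, blue, green, red), "intrinsics" (3x3 intrinsics, pixels), "R" (3x3) and "t" (3): a world point X has camera coordinates R X + t; the wrist camera has in their place "T_tool_cam" (4x4, takes a point from camera to tool coordinates, whose origin is the TCP and whose axes are the flange's). Camera axes: x right, y down, z forward; pixel columns grow to the right and rows downward; lengths in m; the calibration is good to about 2 mm. A picture is of the moment at which its call begins: read the wrist's pose just before it. There is no depth.
- r.hand_in(): hands the job in, once; it reports no verdict.
Trained networks look in a picture, given as the dict that the camera call returned (one of the last four; its "shot" number tells which), for a name from the list of things; names that differ only in an ending like _2 or _b are one class to them, and where a whole thing is asked for, a point or a joint stands for the part that bears it (a point fixed in the world has none). Each returns a list of dicts, best first, with "confidence" (0 to 1); they miss things now and then, are a little off and sometimes report something else, mostly with a low value. They report only what shows in the picture. A call takes as long as a camera call. They do not tell look-alikes from the thing itself.
- spotter.search_frame(picture, query): "uv" ([column, row] in pixels, amid what is visible of it).
- spotter.trace(picture, query): "pixels" (420x560 bool, what is visible of it) and "uv" ([column, row] in pixels, amid what is visible of it).
- spotter.mark_of(picture, query): "uv" ([column, row] in pixels: a listed point, or the origin of a listed thing).
The state is a dict: "clock": time; "joints": joint angles; "qvel": joint speeds; "tau": joint torques, N m; "tcp_pos": TCP position; "orientation": TCP orientation; "contact_force": force on the tool from outside, world axes, zero at the start; "moment": the same for the moment, N m; "grip_width": finger opening in m.
Only numpy, scipy, OpenCV 4.12 (cv2) and the standard library are available. Lean on these libraries where they do the work, as an engineer would, in place of code of your own. Each camera call takes 0.05 s, during which the arm holds its last target.

### The job

Take the red-handled release pin from its wooden stand, put it through the red-ringed hole in the top of the white nozzle box, feel for the sprung latch hidden inside and press it until the orange tray has sprung out all the way by itself. Then put the pin fully back, upright, in its stand and let go. The pin's steel shaft must never push on anything with more than 18 N, hands off the box and the tray, and leave the other things where they are.

Things in the scene. Friction and masses are not known exactly. Their poses are not given: they have to be found in the camera images.
- pin_grip (a point): Centre of the release pin's handle: a red square bar 16 x 16 mm, 50 mm tall (faces square to this frame's x and y), black band near its top. The pin stands upright in the stand; z points up from its tip to its handle. Below the handle is a round steel shaft, 7 mm in diameter, 65 mm long, with a rounded end. Total 115 mm, 80 g. Hold it by the handle.
- pin_tip (a point): Lower end of the pin's shaft, on the pin's axis, 90 mm below the handle's centre. Same axes as the handle.
- stand_hole (a point): Centre of the mouth of the hole in the stand, a fixed wooden block 60 x 60 mm and 70 mm tall on a thin 90 mm foot; z up, this point is 70 mm above the table. The hole is round, 10 mm wide, widened at the mouth, and goes down to the table. With the pin home, the handle's underside rests on the block's top and the tip is 65 mm below this point.
- unit: The nozzle box, fixed: 160 mm (x) by 200 mm (y), 110 mm tall, white and aluminium; origin at the centre of its underside, z up; the orange tray is in its +y face, 12 to 60 mm above the table, and comes out along +y.
- hole (a point): Centre of the mouth of the access hole in the box's flat top (110 mm above the table): round, 10 mm wide, ringed in red, the cover 4 mm thick and hollow below; at x = +20, y = -30 mm in the box's frame. Axes as the box.
- latch_zone (a point): A point of the box 35 mm straight below the hole's mouth. The hidden flat latch pad, over 20 mm across, rests 23 to 47 mm below the mouth, differing from box to box. Its spring takes about 3 to 6 N to start and 6 to 10 N to trip after about 5 mm; firm stop after 7 mm. Hold it between these until the tray is 30 mm out (about 2 s); let up early, a second tooth catches the tray 16 mm out: press again.
- tray (a joint): How far the orange tray is out, in m: 0 shut, 0.045 fully out (a damped spring drives it at some 20 mm/s once the latch is held down). Shut, the latch holds it: it cannot be pulled.
- tray_front (a point): Centre of the outer face of the orange tray's front (148 mm wide, 52 mm tall); a black lip 12 mm deep stands out of it. Axes as the box; moves with the tray along its +y.
- cup_mid (a point): Bystander, loose: white ceramic cup, 72 mm across, 85 mm tall. To be left alone.
- bowl_mid (a point): Bystander, loose: terracotta bowl, 120 mm across, 55 mm tall. To be left alone.
- jar_mid (a point): Bystander, loose: amber glass jar, 64 mm across, 90 mm tall. To be left alone.
- spatula_mid (a point): Bystander, loose: spatula 200 mm long, lying flat. To be left alone.
- wrench_mid (a point): Bystander, loose: spanner 160 mm long, lying flat. To be left alone.
- slab_mid (a point): Bystander, loose: terracotta test tile 120 x 80 x 16 mm. To be left alone.
- nozzle_mid (a point): Bystander, loose: brass cone nozzle, 32 mm across, 40 mm tall. To be left alone.
Things that resemble listed ones, but are neither listed nor needed, are in the scene too. What is shaped like the part that bears pin_grip but blue or turquoise is not meant.

How it is judged:
On the way, in this order (a step that is already met when the one before it is completed fails the run):
1. the pin is through the access hole, pressing on the hidden latch, with the tray still shut (z of pin_tip in the frame of hole below -0.015 m and horizontal distance between pin_tip and hole below 0.02 m and contact force between pin_c0 and anything else above 1.5 N and value of joint tray below 0.005 m), for 0.05 s.
2. the tray is all the way out, driven by its own spring (value of joint tray above 0.042 m), for 0.2 s.
At the end, for the whole second after the job is handed in: The tray is out by more than 42 of its 45 mm, and the pin stands upright (within 0.1 rad) in the stand's hole, its tip more than 61 mm below the stand's top and within 5 mm of the hole's axis (value of joint tray above 0.042 m and z of pin_tip in the frame of stand_hole below -0.061 m and horizontal distance between pin_tip and stand_hole below 0.005 m and angle between pin_tip's own z axis and vertical below 0.1 rad and distance of stand_hole from where it was at the start of the episode below 0.002 m); the robot touches nothing.
It fails at once if the pin's steel shaft presses on anything with more than 18 N (contact force between pin_c0 and anything else above 18 N).
It fails at once if the robot touches the nozzle box or its tray with more than 2 N (contact force between any of the fingers, the arm and unit above 2 N).
It fails at once if one of the other loose things is moved more than 20 mm (distance of any of cup_mid, bowl_mid, jar_mid, spatula_mid, wrench_mid, slab_mid, nozzle_mid from where it was at the start of the episode above 0.02 m).
It also fails if it takes over 64 s, if anything falls off the work surface, if the arm or the gripper's body presses on something with over 40 N, if the wrist force passes 120 N, or if a joint passes its speed limit or range.

## Working session

There is one attempt and no reset: what is moved stays moved. The work goes in short steps, Python scripts to look and compute and a tool call to move; the robot and the scene stay as the last step left them, time stands still between calls to the robot, and variables do not carry over. Pictures are saved under pics/ and viewed, and the job is handed in when it is done.

Besides the shell and the picture viewer there is one more tool, called after "Emit:" as a command line: name --argument value ..., lists and objects as JSON in quotes. carry_out: Moves the arm, as the interface text tells. Its arguments: {"type":"object","properties":{"series":{"type":"string"},"grip_force":{"type":"number"}},"required":["series"]}

```bash
ls; mkdir -p pics; python3 - <<'E'
from bench import r, eyes, spotter
import cv2, numpy as np
o=r.get_obs(); print({k:np.round(v,3).tolist() for k,v in o.items()}, r.tip_reach)
for n in ["side","top","wrist"]:
    p=eyes.grab_frame(n); cv2.imwrite(f"pics/{n}0.png",p["color"])
    for q in ["pin_grip","stand_hole","hole","unit","tray_front","pin_tip"]:
        print(n,q,[(np.round(d["uv"],1).tolist(),round(d["confidence"],2)) for d in spotter.mark_of(p,q)[:4]])
    np.savez(f"{n}0.npz",**{k:v for k,v in p.items()})
    if n!="wrist": print(p["intrinsics"],p["R"],p["t"])
    else: print(p["T_tool_cam"])
E
```

```text
pics
{'clock': 0.0, 'joints': [-1.378, 0.478, 0.022, 1.556, -0.011, 1.109, -0.083], 'qvel': [-0.0, -0.0, 0.001, 0.001, 0.0, -0.001, 0.001], 'tau': [0.0, -59.646, 1.608, -28.118, 0.013, 0.01, 0.0], 'tcp_pos': [0.2, 0.644, 0.238], 'orientation': [-0.471, -3.106, 0.003], 'contact_force': [-0.566, -0.586, -0.268], 'moment': [-0.022, 0.003, -0.031], 'grip_width': 0.086} 0.008
side pin_grip [([316.4, 259.0], 0.74), ([274.3, 259.8], 0.59), ([256.2, 295.8], 0.5)]
side stand_hole [([273.3, 265.3], 0.58)]
side hole [([247.4, 163.6], 0.76)]
side unit [([254.9, 196.6], 0.68)]
side tray_front [([250.4, 219.1], 0.8), ([227.7, 377.4], 0.71)]
side pin_tip [([260.6, 317.6], 0.7), ([249.4, 172.0], 0.65), ([314.7, 278.0], 0.49), ([207.5, 300.7], 0.3)]
[[453.96619816   0.         280.00250304]
 [  0.         453.96619816 210.11372929]
 [  0.           0.           1.        ]] [[-0.99868053 -0.04876781 -0.01609064]
 [-0.02643919  0.75688619 -0.65301169]
 [ 0.04402474 -0.65172463 -0.75717688]] [0.52131847 0.05974011 1.20601113]
top pin_grip [([219.5, 209.7], 0.65), ([187.4, 202.2], 0.52), ([225.9, 255.3]
[... 169 characters left out ...]
[([233.4, 256.8], 0.66), ([196.7, 212.5], 0.54)]
[[385.80350391   0.         279.57681805]
 [  0.         385.80350391 211.16912132]
 [  0.           0.           1.        ]] [[-0.02805171 -0.99938756 -0.02091897]
 [-0.98002404  0.03161815 -0.1963496 ]
 [ 0.19689077  0.01499315 -0.98031078]] [0.04951387 0.53939063 0.93790645]
wrist pin_grip []
wrist stand_hole []
wrist hole []
wrist unit []
wrist tray_front []
wrist pin_tip []
[[-1.28052877e-04 -9.60387489e-01 -2.78668002e-01  7.11493721e-02]
 [ 9.99999248e-01  2.16958268e-04 -1.20723149e-03  9.81933667e-04]
 [ 1.21986934e-03 -2.78667947e-01  9.60386738e-01 -1.34337414e-01]
 [ 0.00000000e+00  0.00000000e+00  0.00000000e+00  1.00000000e+00]]
```

View pics/side0.png

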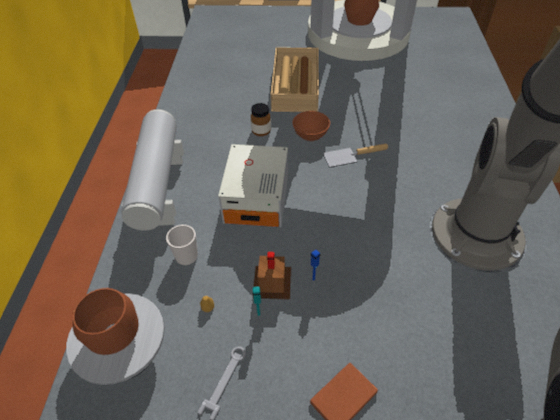

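View pics/top0.png

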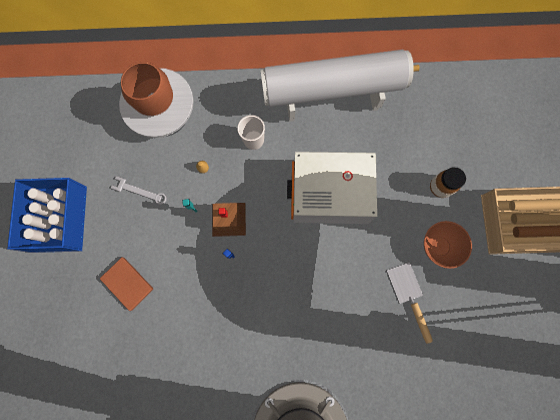

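View pics/wrist0.png

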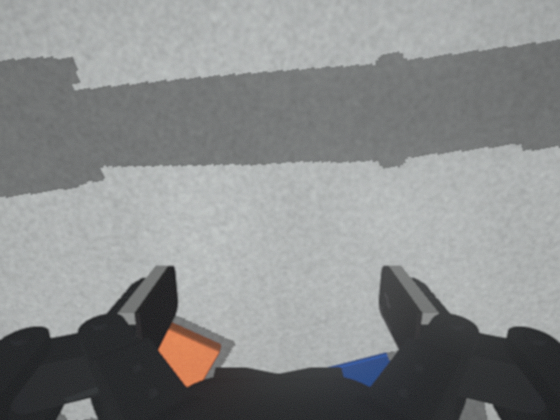

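```bash
python3 - <<'E'
import cv2
a=cv2.imread("pics/side0.png")[215:345,170:350]; b=cv2.imread("pics/top0.png")[160:290,150:290]
cv2.imwrite("pics/c1.png",cv2.resize(a,None,fx=4.4,fy=4.4,interpolation=2)); cv2.imwrite("pics/c2.png",cv2.resize(b,None,fx=4.5,fy=4.5,interpolation=2))
E
```

```text
(no output)
```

View pics/c1.png

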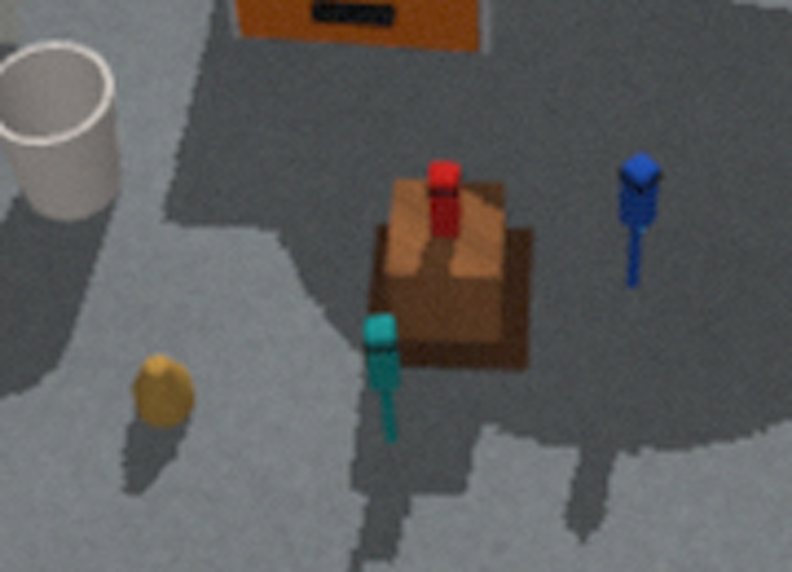

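View pics/c2.png

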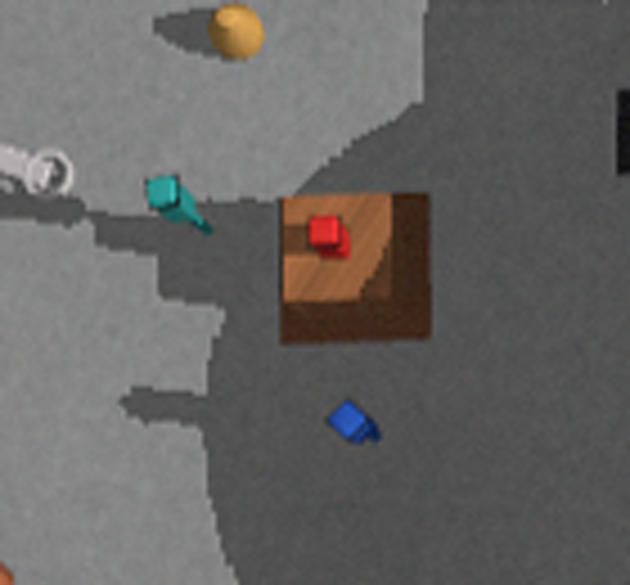

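The three candidates for the pin are:
- red, in the stand: side (271,260), top (222,212)
- turquoise: side (256,297), top (189,204)
- dark blue: side (315,260), top (228,254)

The red one with the black band in the wooden stand is the target, and the crops confirm it. Next I'll triangulate.

```bash
cat > h.py <<'E'
import numpy as np, cv2
from scipy.spatial.transform import Rotation as Rn
def load(n): return dict(np.load(n+".npz",allow_pickle=True))
def tri(obs):
    A=[];b=[]
    for p,uv in obs:
        K,R,t=p["intrinsics"],p["R"],p["t"]
        P=K@np.c_[R,t]
        for i in (0,1):
            row=P[i]-uv[i]*P[2]; row=row/np.linalg.norm(P[2,:3])
            A.append(row[:3]);b.append(-row[3])
    X,*_=np.linalg.lstsq(np.array(A),np.array(b),rcond=None); return X
def onz(p,uv,z):
    K,R,t=p["intrinsics"],p["R"],p["t"]
    d=R.T@np.linalg.inv(K)@np.r_[uv,1]; c=-R.T@t
    return c+d*(z-c[2])/d[2]
def proj(p,X):
    c=p["R"]@X+p["t"]; q=p["intrinsics"]@c; return q[:2]/q[2]
def wristcam(p,o):
    # world->cam R,t from tool pose
    Rt=Rn.from_rotvec(o["orientation"]).as_matrix(); T=np.eye(4);T[:3,:3]=Rt;T[:3,3]=o["tcp_pos"]
    C=np.linalg.inv(T@p["T_tool_cam"]); q=dict(p);q["R"]=C[:3,:3];q["t"]=C[:3,3]; return q
def redmask(img):
    h=cv2.cvtColor(img,cv2.COLOR_BGR2HSV)
    return (((h[...,0]<5)|(h[...,0]>174))&(h[...,1]>190)&(h[...,2]>90)).astype(np.uint8)
E
python3 - <<'E'
from h import *
S,T=load("side0"),load("top0")
for n,p in (("side",S),("top",T)):
    m=redmask(p["color"]); k,l,st,c=cv2.connectedComponentsWithStats(m)
    for i in range(1,k):
        if st[i,4]>6: print(n,st[i],c[i].round(1))
    if n=="top":
        for uv,z in (([345.5,173.6],.11),([347.5,175.5],.11),([222.5,212],.12)): print(uv,onz(p,uv,z))
print(tri([(S,[247.4,163.6]),(T,[345.5,173.6])]))
# box top corners in top image
E
python3 - <<'E'
import cv2
a=cv2.imread("pics/side0.png")[130:240,200:310]; b=cv2.imread("pics/top0.png")[135:235,275:395]
cv2.imwrite("pics/c3.png",cv2.resize(a,None,fx=5,fy=5,interpolation=2)); cv2.imwrite("pics/c4.png",cv2.resize(b,None,fx=5,fy=5,interpolation=2))
E
```

```text
side [268 252   6   7  35] [270.4 254.7]
side [268 260   7   9  54] [270.6 263.9]
top [219 208   9   9  62] [222.8 212. ]
[345.5, 173.6] [ 0.61845191 -0.13252067  0.11      ]
[347.5, 175.5] [ 0.61343056 -0.13712046  0.11      ]
[222.5, 212] [0.52977101 0.16940644 0.12      ]
[ 0.617102   -0.13256236  0.10779453]
```

View pics/c4.png

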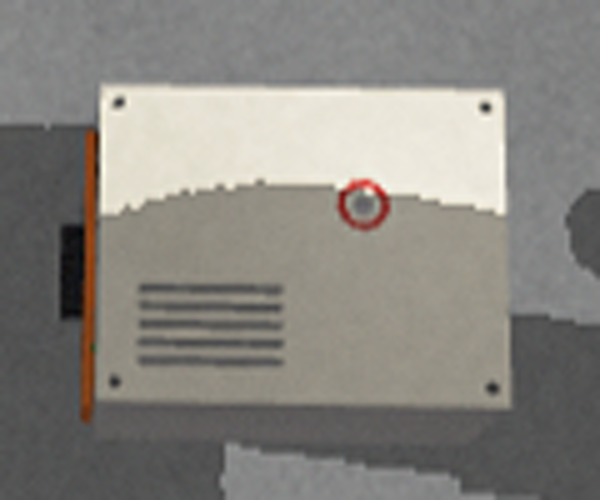

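View pics/c3.png

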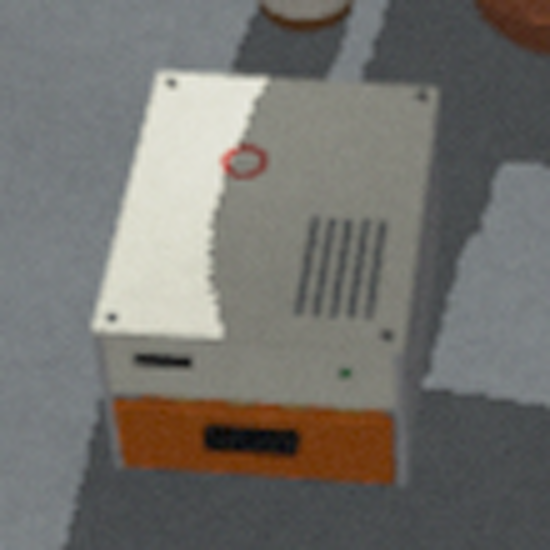

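Emit:
carry_out --series "0 0 0 -0.15 1; 0 0 0 -0.15 0.6; -3 -4.5 0 0 0.6; -3 -4.5 0 0 0.6; -3 -4.5 0 0 0.6; -3 -4.5 0 0 0.6; -3 -4.5 0 0 0.6; -3 -4.5 0 0 0.6" --grip_force 40

```text
clock: 2.05
tcp_pos: [0.3807, 0.3731, 0.2396]
orientation: [0.001, 3.141, 0.001]
contact_force: [1.4, 0.1, -0.1]
grip_width: 0.0512
```

Emit:
carry_out --series "-3 -4.5 0 0 0.5; -3 -4.5 0 0 0.5; -3 -4.5 0 0 0.5; -3 -4.5 0 0 0.5; 0 0 0 0 0.5; 0 0 0 0 0.5"

```text
clock: 2.8
tcp_pos: [0.4994, 0.1949, 0.2393]
orientation: [-0.001, -3.141, -0.001]
contact_force: [-0.3, 0.1, 0.4]
grip_width: 0.0424
```

```bash
cat > look.py <<'E'
import sys
from h import *
from bench import r,eyes,spotter
def wl(tag):
    o=r.get_obs(); p=eyes.grab_frame("wrist"); cv2.imwrite(f"pics/{tag}.png",p["color"])
    q=wristcam(p,o); np.savez(tag+".npz",**{k:v for k,v in q.items()}); 
    print(round(float(o["clock"]),2),np.round(o["tcp_pos"],4),np.round(o["orientation"],4),Rn.from_rotvec(o["orientation"]).as_matrix().round(4).tolist(),np.round(o["contact_force"],2),round(float(o["grip_width"]),4)); return p,q
if __name__=="__main__":
    p,q=wl(sys.argv[1])
    for k in ["pin_grip","stand_hole","hole","pin_tip"]:
        print(k,[(np.round(d["uv"],1).tolist(),round(d["confidence"],2)) for d in spotter.mark_of(p,k)[:3]])
E
python3 look.py w1
```

```text
2.8 [0.4994 0.1949 0.2393] [-1.5000e-03 -3.1414e+00 -8.0000e-04] [[-1.0, 0.0009, -0.0002], [0.0009, 1.0, 0.0005], [0.0002, 0.0005, -1.0]] [-0.33  0.15  0.42] 0.0424
pin_grip [([236.1, 114.9], 0.96), ([354.3, 261.3], 0.7), ([251.8, 236.9], 0.61)]
stand_hole [([254.3, 225.2], 0.92), ([22.9, 258.4], 0.58)]
hole []
pin_tip [([337.5, 226.6], 0.56)]
```

View pics/w1.png

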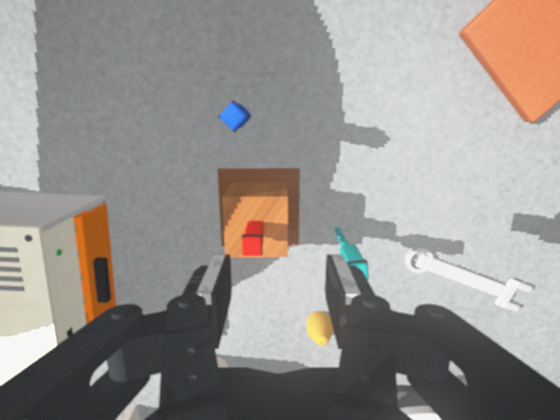

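```bash
python3 - <<'E'
import cv2
a=cv2.imread("pics/w1.png")[160:265,210:310]
cv2.imwrite("pics/c5.png",cv2.resize(a,None,fx=6,fy=5.7,interpolation=2))
from h import *
q=load("w1"); k,l,st,c=cv2.connectedComponentsWithStats(redmask(q["color"]))
for i in range(1,k):
    if st[i,4]>10: print(st[i],c[i].round(1))
S,T=load("side0"),load("top0")
print("hole",tri([(S,[248.6,162]),(T,[347.4,175.4])]), onz(T,[347.4,175.4],.11),onz(S,[248.6,162],.11))
for uv in ([253,253-0.],[253,245]): print(onz(q,uv,.12))
E
```

```text
[245 222  14  12  89] [250.6 227.1]
[243 237  18  18 256] [250.9 245.5]
hole [ 0.61321715 -0.13689255  0.10937494] [ 0.61369412 -0.13689151  0.11      ] [ 0.61265155 -0.13602736  0.11      ]
[0.53825888 0.17564769 0.12      ]
[0.53136556 0.1757949  0.12      ]
```

View pics/c5.png

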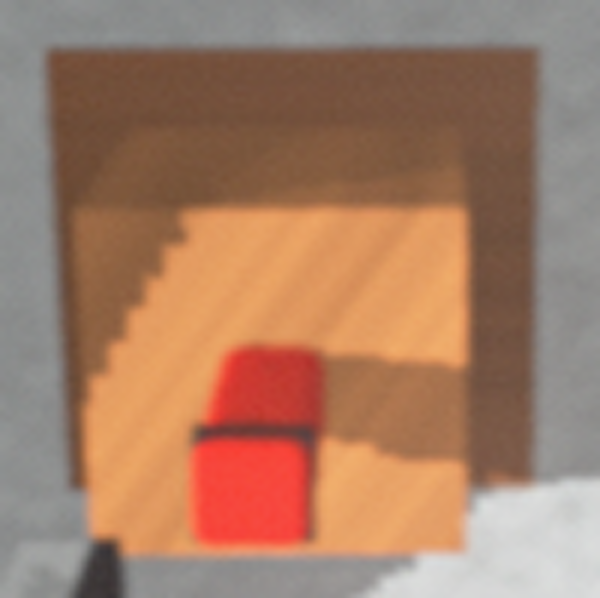

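Emit:
carry_out --series "-1.6 -1.2 2 0 0.5; -1.6 -1.1 2 0 0.5; 0 0 2 0 0.5; 0 0 0 0 0.5; 0 0 0 0 0.5"

```text
clock: 3.68
tcp_pos: [0.5317, 0.1722, 0.18]
orientation: [-0.0, 3.141, 0.001]
contact_force: [0.7, -0.2, -0.1]
grip_width: 0.0429
```

```bash
python3 look.py w2; python3 - <<'E'
import cv2
from h import *
q=load("w2");k,l,st,c=cv2.connectedComponentsWithStats(redmask(q["color"]))
for i in range(1,k):
    if st[i,4]>10: print(st[i],c[i].round(1),onz(q,c[i],.12))
E
```

```text
3.67 [0.5317 0.1722 0.18  ] [-4.0000e-04  3.1409e+00  8.0000e-04] [[-1.0, -0.0003, 0.0006], [-0.0003, 1.0, 0.0005], [-0.0006, 0.0005, -1.0]] [ 0.71 -0.19 -0.12] 0.0429
pin_grip [([260.7, 60.4], 0.9), ([278.1, 224.5], 0.78), ([404.8, 253.7], 0.78)]
stand_hole [([277.9, 212.2], 0.9)]
hole []
pin_tip [([370.9, 217.2], 0.87), ([262.8, 76.1], 0.6)]
[270 205  17  13 143] [276.4 210.4] [0.51765074 0.1721353  0.12      ]
[269 222  23  15 110] [278.3 225.2] [0.52695474 0.17329671 0.12      ]
```

View pics/w2.png

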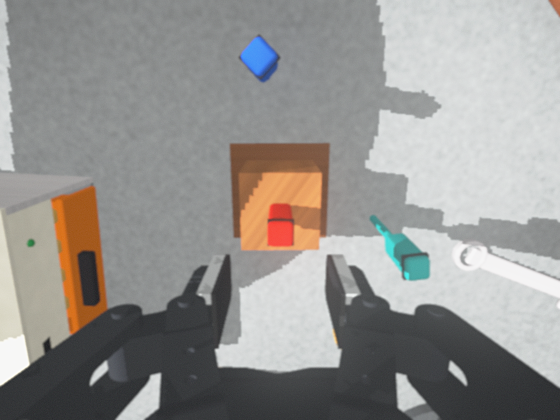

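```bash
python3 - <<'E'
from h import *
q=load("w2"); a=q["color"][195:255,245:315]
cv2.imwrite("pics/c6.png",cv2.resize(a,None,fx=8,fy=8,interpolation=2))
for X in ([.5317,.1722,.12],[.530,.1722,.12],[.532,.172,.07],[.528,.1722,.12]): print(X,proj(q,np.array(X)))
E
```

```text
[0.5317, 0.1722, 0.12] [276.5178409  232.67652469]
[0.53, 0.1722, 0.12] [276.51497395 230.02177257]
[0.532, 0.172, 0.07] [276.58348139 209.99784651]
[0.528, 0.1722, 0.12] [276.51158412 226.88283889]
```

View pics/c6.png

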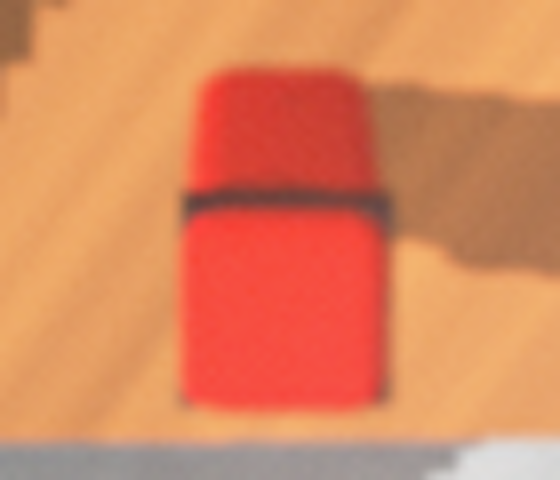

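Emit:
carry_out --series "0 0 2 0 0.5; 0 0 2 0 0.5; 0 0 2 0 0.45; 0 0 2 0 0.4; 0 0 1.2 0 0.35; 0 0 0 0 0.3; 0 0 0 0 0.3; 0 0 0 0 0.3" --grip_force 20

```text
clock: 4.92
tcp_pos: [0.5322, 0.1717, 0.0881]
orientation: [0.001, 3.14, 0.001]
contact_force: [0.3, 0.2, 0.2]
grip_width: 0.0255
```

```bash
python3 look.py w3
```

```text
4.92 [0.5322 0.1717 0.0881] [1.3000e-03 3.1402e+00 1.1000e-03] [[-1.0, 0.0008, 0.0014], [0.0008, 1.0, 0.0007], [-0.0014, 0.0007, -1.0]] [0.31 0.2  0.25] 0.0255
pin_grip [([281.9, 292.2], 0.91), ([478.4, 333.6], 0.87), ([247.8, 22.6], 0.74)]
stand_hole [([282.2, 263.1], 0.58)]
hole []
pin_tip [([257.6, 57.7], 0.8), ([405.9, 255.5], 0.67)]
```

View pics/w3.png

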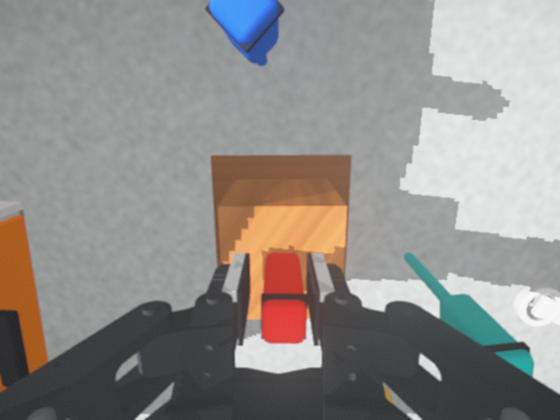

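```bash
python3 - <<'E'
from h import *
q=load("w3"); a=q["color"][240:360,220:340]
cv2.imwrite("pics/c7.png",cv2.resize(a,None,fx=5,fy=5,interpolation=2))
print(q["intrinsics"][0,0])
for z in (.12,.1,.08): print(proj(q,np.array([.5322,.1717,z])))
E
```

```text
341.49090570969
[275.26228547 324.12424369]
[275.6768967  294.21491095]
[275.98978488 271.64370144]
```

View pics/c7.png

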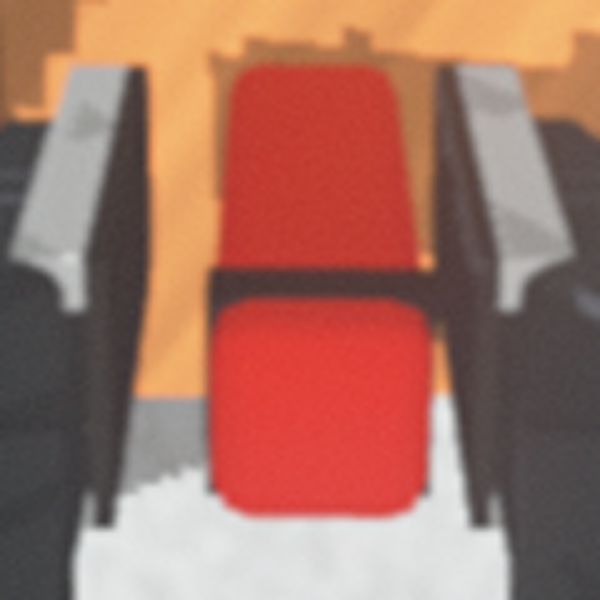

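Emit:
carry_out --series "0.1 0.25 0 0 0.3; 0 0 0 0 0.25; 0 0 0 0 0.25; 0 0 0 0 0.25"

```text
clock: 5.68
tcp_pos: [0.5306, 0.1739, 0.0873]
orientation: [-0.001, -3.142, 0.0]
contact_force: [-0.7, -1.2, 0.2]
grip_width: 0.021
```

```bash
python3 look.py w4; python3 - <<'E'
from h import *
q=load("w4"); a=q["color"][240:360,220:340]
cv2.imwrite("pics/c8.png",cv2.resize(a,None,fx=5,fy=5,interpolation=2))
E
```

```text
5.67 [0.5306 0.1739 0.0873] [-1.4000e-03 -3.1415e+00  1.0000e-04] [[-1.0, 0.0009, -0.0001], [0.0009, 1.0, -0.0001], [0.0001, -0.0001, -1.0]] [-0.65 -1.22  0.18] 0.021
pin_grip [([473.1, 336.3], 0.89), ([275.0, 296.4], 0.6), ([11.1, 339.3], 0.16)]
stand_hole [([276.3, 269.7], 0.86)]
hole []
pin_tip [([255.8, 59.4], 0.87), ([401.6, 256.8], 0.62)]
```

View pics/c8.png

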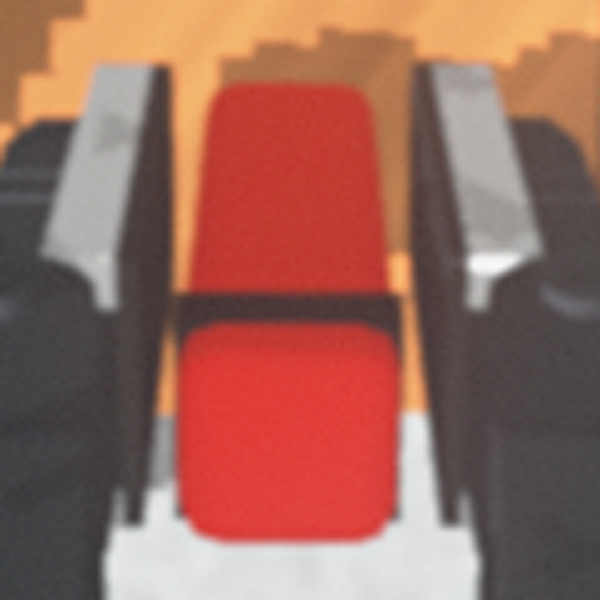

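Emit:
carry_out --series "0 0 0 0 0.2; 0 0 0 0 0.1; 0 0 0 0 0; 0 0 0 0 0; 0 0 0 0 0" --grip_force 25

```text
clock: 6.55
tcp_pos: [0.5306, 0.174, 0.0874]
orientation: [0.001, 3.142, 0.0]
contact_force: [-0.4, -0.1, 1.1]
grip_width: 0.0157
```

Emit:
carry_out --series "0 0 0 0 0; 0 0 0 0 0" --grip_force 60

```text
clock: 6.8
tcp_pos: [0.5307, 0.174, 0.0874]
orientation: [0.001, 3.141, 0.0]
contact_force: [-1.4, -0.1, 3.3]
grip_width: 0.015
```

```bash
python3 look.py w5
```

```text
6.8 [0.5307 0.174  0.0874] [1.2000e-03 3.1415e+00 1.0000e-04] [[-1.0, 0.0008, 0.0001], [0.0008, 1.0, 0.0001], [-0.0001, 0.0001, -1.0]] [-1.4  -0.1   3.26] 0.015
pin_grip [([245.6, 29.2], 0.78), ([276.9, 296.7], 0.68), ([470.5, 336.4], 0.56)]
stand_hole [([275.3, 268.4], 0.92)]
hole []
pin_tip [([405.0, 255.2], 0.88), ([256.5, 61.0], 0.68)]
```

View pics/w5.png

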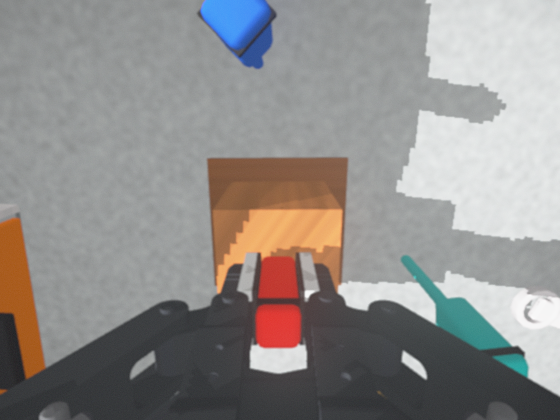

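Emit:
carry_out --series "0 0 -1 0 0; 0 0 -2 0 0; 0 0 -3 0 0; 0 0 -3 0 0; 0 0 -3 0 0; 0 0 -3 0 0; 0 0 0 0 0; 0 0 0 0 0"

```text
clock: 8.05
tcp_pos: [0.53, 0.1738, 0.2367]
orientation: [-0.001, -3.141, 0.001]
contact_force: [-1.0, -0.7, -1.4]
grip_width: 0.015
```

Emit:
carry_out --series "-1.4 -5.1 0 0 0; -1.4 -5.1 0 0 0; -1.4 -5.1 0 0 0; -1.4 -5.1 0 0 0; -1.4 -5.2 0 0 0; -1.3 -5.2 0 0 0; 0 0 0 0 0; 0 0 0 0 0"

```text
clock: 9.05
tcp_pos: [0.6126, -0.1335, 0.2358]
orientation: [-0.001, -3.139, -0.001]
contact_force: [-0.3, 1.5, -1.5]
grip_width: 0.0155
```

```bash
python3 look.py w6
```

```text
9.05 [ 0.6126 -0.1335  0.2358] [-1.400e-03 -3.139e+00 -1.300e-03] [[-1.0, 0.0009, -0.0026], [0.0009, 1.0, 0.0008], [0.0026, 0.0008, -1.0]] [-0.27  1.46 -1.5 ] 0.0155
pin_grip [([276.3, 296.0], 0.66)]
stand_hole []
hole [([272.0, 204.9], 0.64)]
pin_tip [([278.9, 226.9], 0.92)]
```

View pics/w6.png

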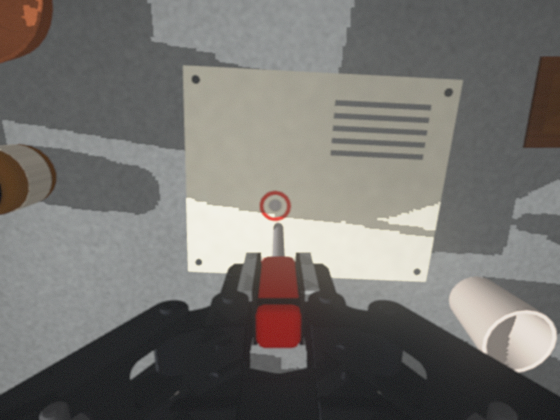

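Emit:
carry_out --series "0 0 1.5 0 0; 0 0 1.5 0 0; 0 0 0 0 0; 0 0 0 0 0"

```text
clock: 9.8
tcp_pos: [0.6134, -0.1343, 0.2071]
orientation: [-0.002, -3.141, 0.0]
contact_force: [-0.3, 0.1, -0.5]
grip_width: 0.0152
```

```bash
python3 look.py w7; python3 - <<'E'
from h import *
q=load("w7"); a=q["color"][170:270,220:340]
cv2.imwrite("pics/c9.png",cv2.resize(a,None,fx=6,fy=6,interpolation=2))
T=q["T_tool_cam"]; C=np.linalg.inv(T); K=q["intrinsics"]
for X in ([0,0,.0823],[0,0,.0963],[0,0,-.032]):
    c=C@np.r_[X,1]; u=K@c[:3]; print(X,u[:2]/u[2],c[2])
E
```

```text
9.8 [ 0.6134 -0.1343  0.2071] [-1.6000e-03 -3.1413e+00  1.0000e-04] [[-1.0, 0.001, -0.0003], [0.001, 1.0, -0.0001], [0.0003, -0.0001, -1.0]] [-0.29  0.06 -0.52] 0.0152
pin_grip [([274.1, 296.6], 0.57)]
stand_hole []
hole [([274.9, 213.4], 0.92)]
pin_tip [([280.7, 227.8], 0.74)]
[0, 0, 0.0823] [276.72618433 221.2685924 ] 0.22779186383526634
[0, 0, 0.0963] [276.82319966 215.1064523 ] 0.2412388769690931
[0, 0, -0.032] [275.10698793 324.11538173] 0.11800660660695216
```

View pics/c9.png

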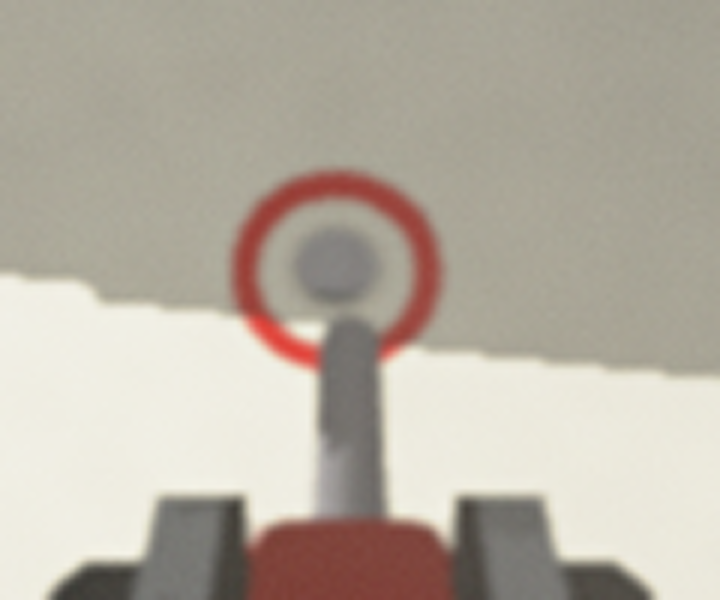

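Emit:
carry_out --series "0.4 -0.14 0 0 0; 0 0 0.8 0 0; 0 0 0 0 0; 0 0 0 0 0"

```text
clock: 10.55
tcp_pos: [0.6093, -0.1355, 0.1991]
orientation: [-0.001, -3.141, -0.0]
contact_force: [0.1, 0.2, -0.6]
grip_width: 0.0152
```

```bash
python3 look.py w8; python3 - <<'E'
from h import *
from bench import eyes
q=load("w8"); a=q["color"][170:270,220:340]
cv2.imwrite("pics/c10.png",cv2.resize(a,None,fx=6,fy=6,interpolation=2))
cv2.imwrite("pics/c11b.png",cv2.resize(q["color"][240:360,220:340],None,fx=5,fy=5,interpolation=2))
p=eyes.grab_frame("side"); cv2.imwrite("pics/c11.png",cv2.resize(p["color"][90:200,190:310],None,fx=5,fy=5,interpolation=2))
E
```

```text
10.55 [ 0.6093 -0.1355  0.1991] [-1.1000e-03 -3.1413e+00 -1.0000e-04] [[-1.0, 0.0007, -0.0003], [0.0007, 1.0, 0.0], [0.0003, 0.0, -1.0]] [ 0.13  0.16 -0.56] 0.0152
pin_grip []
stand_hole []
hole [([275.1, 220.4], 0.6)]
pin_tip [([279.6, 227.6], 0.57)]
```

View pics/c10.png

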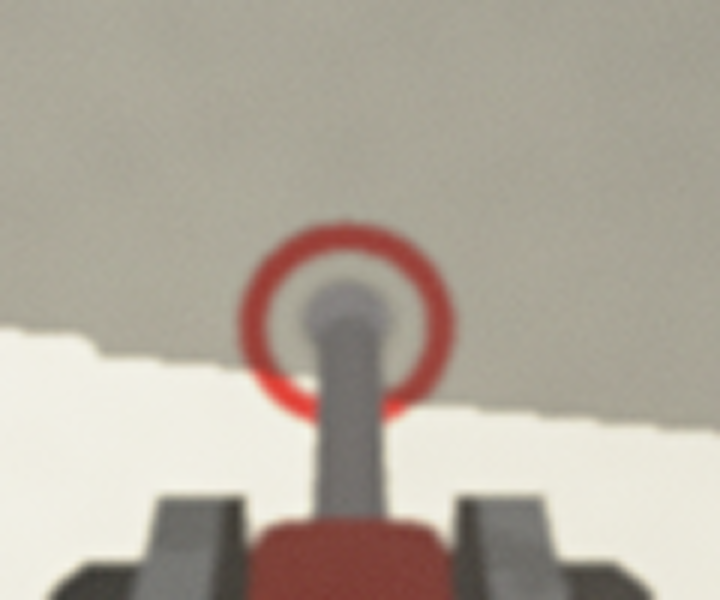

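View pics/c11.png

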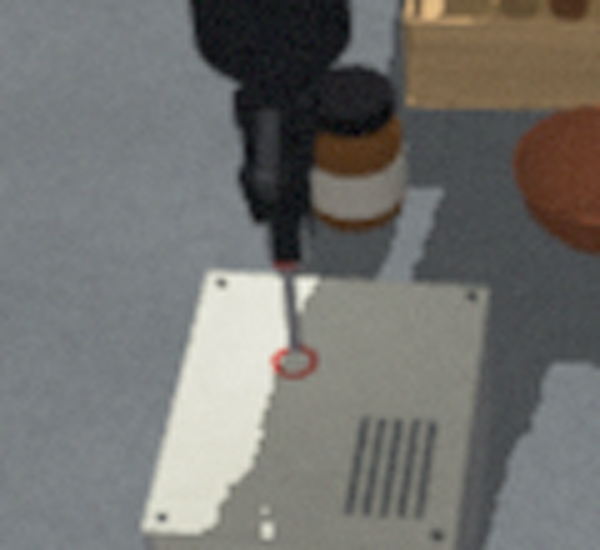

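View pics/c11b.png

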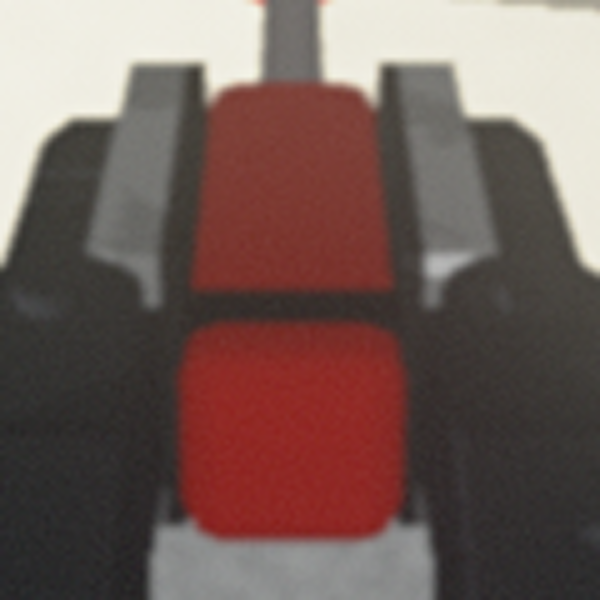

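Emit:
carry_out --series "-0.04 -0.03 0.3 0 0; 0 0 0.2 0 0; 0 0 0 0 0; 0 0 0 0 0"

```text
clock: 11.35
tcp_pos: [0.6098, -0.1358, 0.1943]
orientation: [-0.001, -3.142, -0.0]
contact_force: [0.3, -0.4, -0.6]
grip_width: 0.0149
```

```bash
python3 look.py w9; python3 - <<'E'
from h import *
q=load("w9"); a=q["color"][170:270,220:340]
cv2.imwrite("pics/c12.png",cv2.resize(a,None,fx=6,fy=6,interpolation=2))
S=load("side0"); f=lambda X:((proj(S,np.array(X))-[190,90]+.5)*5).round(0)
for z in (.11,.117,.13,.18): print(z,f([.613,-.1365,z]))
E
```

```text
11.35 [ 0.6098 -0.1358  0.1943] [-1.3000e-03 -3.1416e+00 -0.0000e+00] [[-1.0, 0.0008, -0.0], [0.0008, 1.0, 0.0], [0.0, 0.0, -1.0]] [ 0.33 -0.41 -0.62] 0.0149
pin_grip [([277.1, 296.7], 0.82)]
stand_hole []
hole [([275.1, 222.4], 0.6)]
pin_tip [([281.3, 226.2], 0.69)]
0.11 [295. 362.]
0.117 [294. 352.]
0.13 [292. 335.]
0.18 [286. 264.]
```

View pics/c12.png

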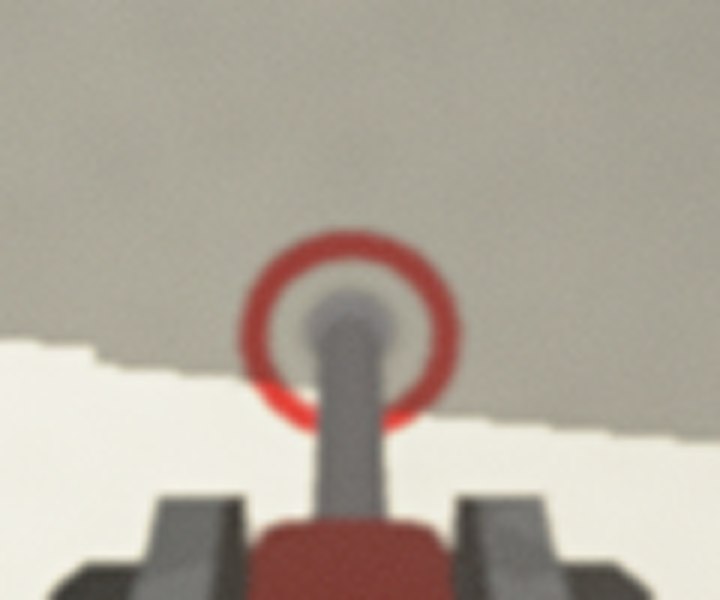

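Emit:
carry_out --series "0 0 0.1 0 0; 0 0 0.1 0 0; 0 0 0.1 0 0; 0 0 0 0 0"

```text
clock: 12.1
tcp_pos: [0.6097, -0.1358, 0.1911]
orientation: [-0.001, -3.141, -0.0]
contact_force: [-0.9, 0.7, -0.3]
grip_width: 0.0153
```

Emit:
carry_out --series "0 0 0.1 0 0; 0 0 0.1 0 0; 0 0 0 0 0"

```text
clock: 12.48
tcp_pos: [0.6097, -0.1358, 0.1892]
orientation: [-0.001, -3.141, -0.0]
contact_force: [-0.2, 0.5, -1.4]
grip_width: 0.0149
```

Emit:
carry_out --series "0 0 0.1 0 0; 0 0 0.1 0 0; 0 0 0 0 0"

```text
clock: 12.85
tcp_pos: [0.6097, -0.1358, 0.1872]
orientation: [-0.001, -3.141, -0.0]
contact_force: [-1.2, 1.0, -1.0]
grip_width: 0.0154
```

Emit:
carry_out --series "0 0 0.1 0 0; 0 0 0.1 0 0; 0 0 0 0 0"

```text
clock: 13.22
tcp_pos: [0.6097, -0.1358, 0.1852]
orientation: [-0.001, -3.141, -0.0]
contact_force: [0.7, 0.4, -0.3]
grip_width: 0.0151
```

Emit:
carry_out --series "0 0 0.2 0 0; 0 0 0.2 0 0; 0 0 0.2 0 0; 0 0 0.2 0 0; 0 0 0.2 0 0; 0 0 0 0 0"

```text
clock: 13.98
tcp_pos: [0.6096, -0.1358, 0.175]
orientation: [-0.001, -3.141, -0.0]
contact_force: [0.7, -0.1, -0.2]
grip_width: 0.0153
```

Emit:
carry_out --series "0 0 0.1 0 0; 0 0 0.1 0 0; 0 0 0 0 0"

```text
clock: 14.35
tcp_pos: [0.6097, -0.1358, 0.1732]
orientation: [-0.001, -3.141, -0.0]
contact_force: [-0.1, -0.1, 0.1]
grip_width: 0.0153
```

Emit:
carry_out --series "0 0 0.1 0 0; 0 0 0.1 0 0; 0 0 0 0 0"

```text
clock: 14.72
tcp_pos: [0.6097, -0.1358, 0.1712]
orientation: [-0.001, -3.141, -0.0]
contact_force: [-0.5, 0.7, -0.5]
grip_width: 0.0151
```

Emit:
carry_out --series "0 0 0.1 0 0; 0 0 0.1 0 0; 0 0 0 0 0"

```text
clock: 15.1
tcp_pos: [0.6097, -0.1358, 0.1692]
orientation: [-0.001, -3.141, -0.0]
contact_force: [-0.6, 0.0, -0.4]
grip_width: 0.0155
```

Emit:
carry_out --series "0 0 0.1 0 0; 0 0 0.1 0 0; 0 0 0 0 0"

```text
clock: 15.48
tcp_pos: [0.6097, -0.1358, 0.1672]
orientation: [-0.001, -3.141, -0.0]
contact_force: [0.0, -0.5, 0.5]
grip_width: 0.0155
```

Emit:
carry_out --series "0 0 0.1 0 0; 0 0 0.1 0 0; 0 0 0 0 0"

```text
clock: 15.85
tcp_pos: [0.6097, -0.1358, 0.1652]
orientation: [-0.001, -3.141, -0.0]
contact_force: [0.4, 1.1, -0.5]
grip_width: 0.0149
```

Emit:
carry_out --series "0 0 0.1 0 0; 0 0 0.1 0 0; 0 0 0 0 0"

```text
clock: 16.23
tcp_pos: [0.6097, -0.1358, 0.1632]
orientation: [-0.001, -3.141, -0.0]
contact_force: [-0.9, 0.1, -1.0]
grip_width: 0.0149
```

Emit:
carry_out --series "0 0 0.1 0 0; 0 0 0.1 0 0; 0 0 0 0 0"

```text
clock: 16.6
tcp_pos: [0.6096, -0.1358, 0.1611]
orientation: [-0.001, -3.141, -0.0]
contact_force: [0.9, 0.8, -0.9]
grip_width: 0.0155
```

Emit:
carry_out --series "0 0 0.1 0 0; 0 0 0.1 0 0; 0 0 0 0 0"

```text
clock: 16.98
tcp_pos: [0.6097, -0.1358, 0.1592]
orientation: [-0.001, -3.141, -0.0]
contact_force: [-0.3, 0.8, -1.4]
grip_width: 0.0152
```

Emit:
carry_out --series "0 0 0.1 0 0; 0 0 0.1 0 0; 0 0 0 0 0"

```text
clock: 17.35
tcp_pos: [0.6097, -0.1358, 0.1572]
orientation: [-0.001, -3.141, -0.0]
contact_force: [0.1, 0.5, -0.4]
grip_width: 0.0152
```

Emit:
carry_out --series "0 0 0.1 0 0; 0 0 0.1 0 0; 0 0 0 0 0"

```text
clock: 17.73
tcp_pos: [0.6097, -0.1358, 0.1552]
orientation: [-0.001, -3.141, -0.0]
contact_force: [0.2, -0.0, -0.7]
grip_width: 0.0149
```

Emit:
carry_out --series "0 0 0.1 0 0; 0 0 0.1 0 0; 0 0 0 0 0"

```text
clock: 18.1
tcp_pos: [0.6097, -0.1358, 0.1532]
orientation: [-0.001, -3.141, -0.0]
contact_force: [-0.0, -0.3, -1.0]
grip_width: 0.0156
```

Emit:
carry_out --series "0 0 0.1 0 0; 0 0 0.1 0 0; 0 0 0 0 0"

```text
clock: 18.48
tcp_pos: [0.6096, -0.1358, 0.1512]
orientation: [-0.001, -3.141, -0.0]
contact_force: [-0.0, -0.1, -0.5]
grip_width: 0.0151
```

Emit:
carry_out --series "0 0 0.1 0 0; 0 0 0.1 0 0; 0 0 0 0 0"

```text
clock: 18.85
tcp_pos: [0.6097, -0.1358, 0.1492]
orientation: [-0.001, -3.141, -0.0]
contact_force: [0.6, 0.1, -0.5]
grip_width: 0.0154
```

Emit:
carry_out --series "0 0 0.1 0 0; 0 0 0.1 0 0; 0 0 0 0 0"

```text
clock: 19.23
tcp_pos: [0.61, -0.1359, 0.1478]
orientation: [0.001, 3.141, 0.0]
contact_force: [-1.7, -0.2, 4.7]
grip_width: 0.015
```

Emit:
carry_out --series "0 0 0.1 0 0; 0 0 0.1 0 0; 0 0 0 0 0"

```text
clock: 19.6
tcp_pos: [0.6101, -0.1359, 0.1459]
orientation: [0.001, 3.141, 0.0]
contact_force: [-1.4, 0.6, 6.0]
grip_width: 0.0151
```

```bash
python3 look.py w10 | head -1; python3 - <<'E'
from h import *
from bench import eyes
p=eyes.grab_frame("side"); cv2.imwrite("pics/s10.png",cv2.resize(p["color"][90:260,190:310],None,fx=3.5,fy=3.5,interpolation=2))
E
```

```text
19.6 [ 0.6101 -0.1359  0.1459] [1.4000e-03 3.1408e+00 1.0000e-04] [[-1.0, 0.0009, 0.0008], [0.0009, 1.0, 0.0001], [-0.0008, 0.0001, -1.0]] [-1.44  0.62  5.99] 0.0151
```

View pics/s10.png

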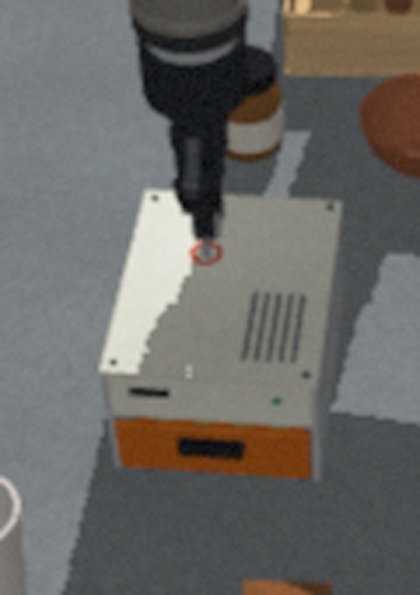

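Emit:
carry_out --series "0 0 0.1 0 0; 0 0 0.1 0 0; 0 0 0 0 0; 0 0 0 0 0"

```text
clock: 20.4
tcp_pos: [0.6101, -0.1359, 0.1441]
orientation: [0.001, 3.141, 0.0]
contact_force: [-2.1, 0.7, 7.2]
grip_width: 0.015
```

```bash
cat > sd.py <<'E'
import sys
from h import *
from bench import eyes,r
p=eyes.grab_frame("side"); cv2.imwrite(f"pics/{sys.argv[1]}.png",cv2.resize(p["color"][90:260,190:310],None,fx=3.5,fy=3.5,interpolation=2))
E
python3 sd.py s11
```

```text
(no output)
```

View pics/s11.png

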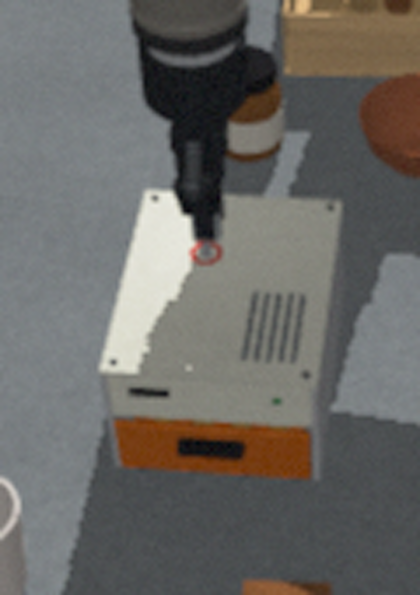

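Tray still shut, about 4 mm of latch travel used. I'll press in further.

Emit:
carry_out --series "0 0 0.07 0 0; 0 0 0.06 0 0; 0 0 0 0 0; 0 0 0 0 0; 0 0 0 0 0"

```text
clock: 21.08
tcp_pos: [0.61, -0.1359, 0.1427]
orientation: [0.001, 3.141, 0.0]
contact_force: [-1.9, 0.6, 7.8]
grip_width: 0.0153
```

```bash
python3 sd.py s12
```

```text
(no output)
```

View pics/s12.png

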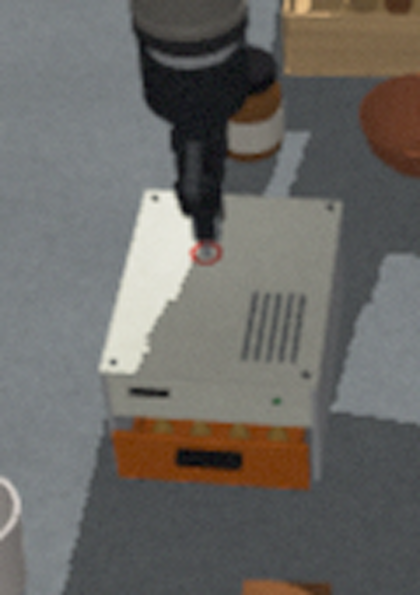

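Tripped; the tray is moving. I'll hold here.

Emit:
carry_out --series "0 0 0 0 0; 0 0 0 0 0; 0 0 0 0 0; 0 0 0 0 0; 0 0 0 0 0; 0 0 0 0 0; 0 0 0 0 0; 0 0 0 0 0"

```text
clock: 22.12
tcp_pos: [0.6099, -0.1359, 0.1427]
orientation: [0.001, 3.141, 0.0]
contact_force: [-2.8, 1.4, 7.2]
grip_width: 0.0148
```

Emit:
carry_out --series "0 0 0 0 0; 0 0 0 0 0; 0 0 0 0 0; 0 0 0 0 0; 0 0 0 0 0; 0 0 0 0 0; 0 0 0 0 0; 0 0 0 0 0"

```text
clock: 23.12
tcp_pos: [0.6099, -0.1359, 0.1427]
orientation: [0.001, 3.141, 0.0]
contact_force: [-1.5, 0.6, 6.2]
grip_width: 0.0155
```

Emit:
carry_out --series "0 0 0 0 0; 0 0 0 0 0; 0 0 0 0 0; 0 0 0 0 0; 0 0 0 0 0; 0 0 0 0 0; 0 0 0 0 0; 0 0 0 0 0"

```text
clock: 24.12
tcp_pos: [0.61, -0.1359, 0.1427]
orientation: [0.001, 3.141, 0.0]
contact_force: [-1.9, 0.8, 6.6]
grip_width: 0.0153
```

```bash
python3 sd.py s13; python3 - <<'E'
from h import *
from bench import eyes
p=eyes.grab_frame("top"); cv2.imwrite("pics/t13.png",cv2.resize(p["color"][135:235,255:395],None,fx=5,fy=5,interpolation=2))
E
```

```text
(no output)
```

View pics/s13.png

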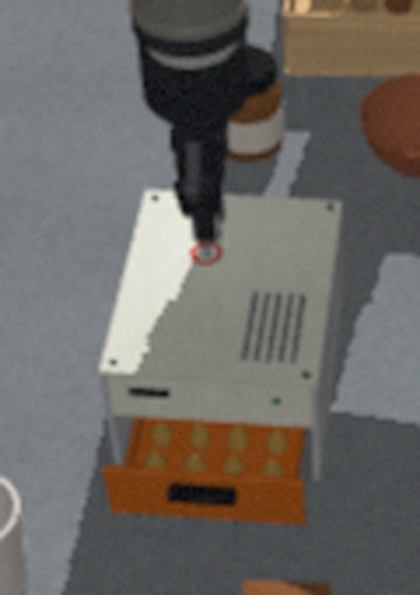

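View pics/t13.png

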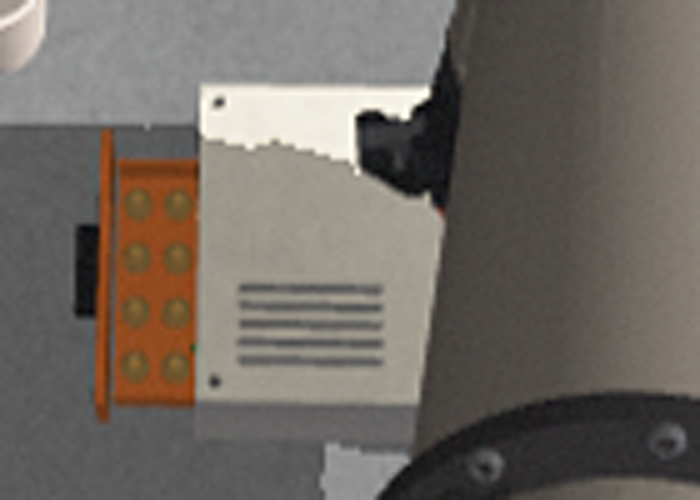

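Emit:
carry_out --series "0 0 -0.5 0 0; 0 0 -1 0 0; 0 0 -1.5 0 0; 0 0 -1.5 0 0; 0 0 -1.5 0 0; 0 0 -2 0 0; 0 0 -2 0 0; 0 0 0 0 0"

```text
clock: 25.22
tcp_pos: [0.6108, -0.1362, 0.2442]
orientation: [0.001, 3.138, -0.001]
contact_force: [-0.1, 0.1, -0.4]
grip_width: 0.0149
```

Emit:
carry_out --series "1.3 5.2 0 0 0; 1.3 5.2 0 0 0; 1.3 5.2 0 0 0; 1.3 5.2 0 0 0; 1.3 5.1 0 0 0; 1.4 5.1 0 0 0; 0 0 0 0 0; 0 0 0 0 0"

```text
clock: 26.22
tcp_pos: [0.5308, 0.1736, 0.2414]
orientation: [-0.001, -3.141, 0.002]
contact_force: [0.6, -0.6, -0.9]
grip_width: 0.0157
```

```bash
python3 look.py w14; python3 - <<'E'
from h import *
from bench import eyes
q=load("w14"); a=q["color"][170:270,220:340]
cv2.imwrite("pics/c14.png",cv2.resize(a,None,fx=6,fy=6,interpolation=2))
p=eyes.grab_frame("top"); cv2.imwrite("pics/t14.png",cv2.resize(p["color"][135:235,255:395],None,fx=5,fy=5,interpolation=2))
E
```

```text
26.23 [0.5308 0.1736 0.2414] [-1.2000e-03 -3.1408e+00  1.5000e-03] [[-1.0, 0.0008, -0.0008], [0.0008, 1.0, -0.001], [0.0008, -0.001, -1.0]] [ 0.62 -0.58 -0.87] 0.0157
pin_grip [([264.7, 72.6], 0.94), ([377.1, 224.6], 0.84), ([274.0, 295.0], 0.65)]
stand_hole [([278.8, 193.3], 0.8), ([339.1, 305.7], 0.74)]
hole []
pin_tip [([354.3, 200.2], 0.78), ([280.4, 227.3], 0.65)]
```

View pics/c14.png

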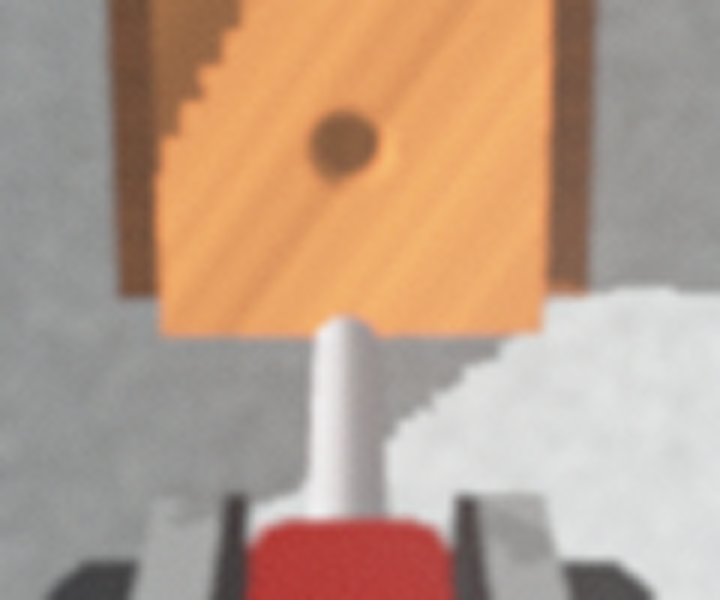

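View pics/t14.png

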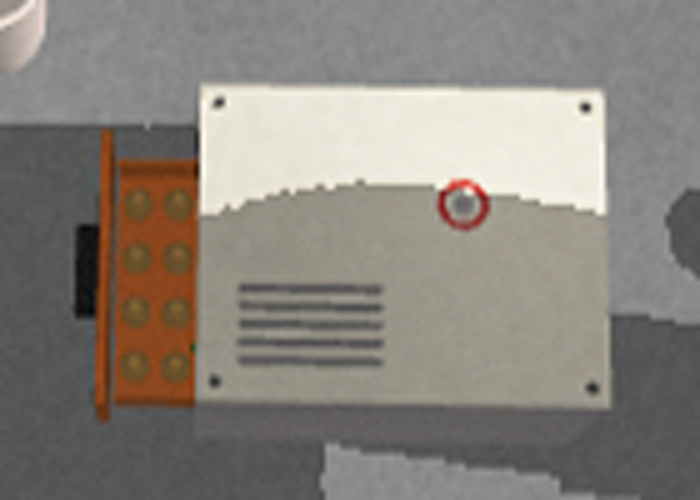

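Emit:
carry_out --series "0 0 2 0 0; 0 0 2 0 0; 0 0 2 0 0; 0 0 1 0 0; 0 0 1 0 0; 0 0 0 0 0; 0 0 0 0 0; 0 0 0 0 0"

```text
clock: 27.52
tcp_pos: [0.5314, 0.1744, 0.1626]
orientation: [0.001, 3.141, 0.001]
contact_force: [-0.2, -0.2, 0.0]
grip_width: 0.0152
```

```bash
python3 look.py w15; python3 - <<'E'
from h import *
q=load("w15"); a=q["color"][170:270,220:340]
cv2.imwrite("pics/c15.png",cv2.resize(a,None,fx=6,fy=6,interpolation=2))
E
```

```text
27.52 [0.5314 0.1744 0.1626] [1.3000e-03 3.1407e+00 8.0000e-04] [[-1.0, 0.0008, 0.0009], [0.0008, 1.0, 0.0005], [-0.0009, 0.0005, -1.0]] [-0.24 -0.21  0.  ] 0.0152
pin_grip [([407.7, 263.8], 0.93), ([275.1, 294.4], 0.7), ([254.7, 58.2], 0.64)]
stand_hole [([277.4, 219.6], 0.64)]
hole []
pin_tip [([278.6, 227.7], 0.95), ([374.3, 223.6], 0.92), ([259.0, 73.4], 0.84)]
```

View pics/c15.png

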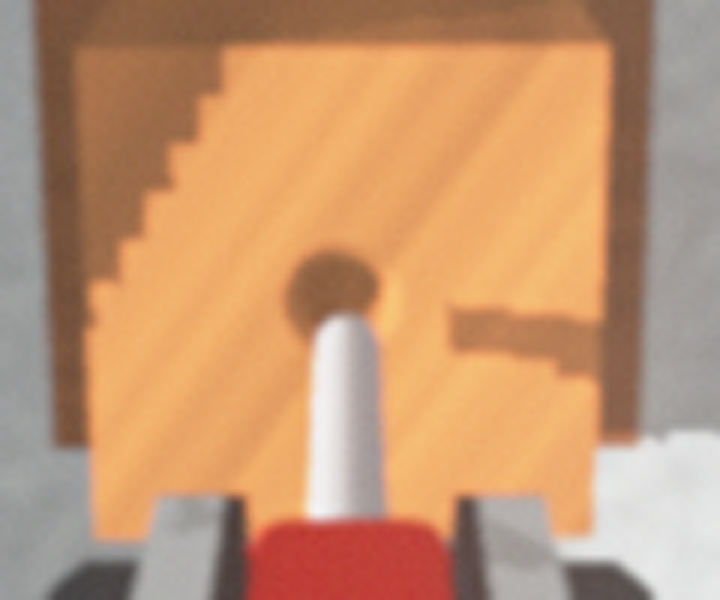

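Emit:
carry_out --series "0.08 -0.04 0.3 0 0; 0 0 0.3 0 0; 0 0 0 0 0; 0 0 0 0 0"

```text
clock: 28.28
tcp_pos: [0.5302, 0.1738, 0.156]
orientation: [-0.001, -3.142, 0.0]
contact_force: [-0.1, -0.6, -0.2]
grip_width: 0.0151
```

```bash
python3 look.py w16; python3 - <<'E'
from h import *
q=load("w16"); a=q["color"][170:270,220:340]
cv2.imwrite("pics/c16.png",cv2.resize(a,None,fx=6,fy=6,interpolation=2))
E
```

```text
28.27 [0.5302 0.1738 0.156 ] [-1.4000e-03 -3.1415e+00  1.0000e-04] [[-1.0, 0.0009, -0.0001], [0.0009, 1.0, -0.0], [0.0001, -0.0, -1.0]] [-0.14 -0.63 -0.16] 0.0151
pin_grip [([255.8, 56.8], 0.82), ([277.9, 295.1], 0.71), ([415.8, 269.3], 0.59)]
stand_hole [([279.7, 223.1], 0.58)]
hole []
pin_tip [([261.9, 74.6], 0.96), ([378.9, 225.4], 0.81), ([280.2, 224.2], 0.68)]
```

View pics/c16.png

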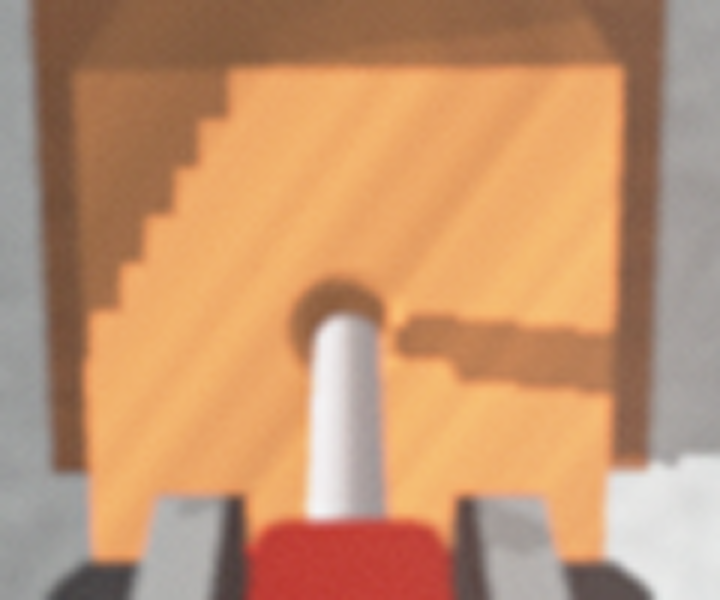

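Emit:
carry_out --series "0 0 0.1 0 0; 0 0 0.1 0 0; 0 0 0.1 0 0; 0 0 0.1 0 0; 0 0 0 0 0"

```text
clock: 29.15
tcp_pos: [0.5301, 0.1738, 0.1519]
orientation: [-0.001, -3.141, 0.0]
contact_force: [0.1, 0.8, -0.1]
grip_width: 0.0151
```

Emit:
carry_out --series "0 0 0.1 0 0; 0 0 0.1 0 0; 0 0 0 0 0"

```text
clock: 29.52
tcp_pos: [0.5301, 0.1738, 0.1499]
orientation: [-0.001, -3.141, 0.0]
contact_force: [0.2, 0.5, -0.4]
grip_width: 0.015
```

Emit:
carry_out --series "0 0 0.1 0 0; 0 0 0.1 0 0; 0 0 0 0 0"

```text
clock: 29.9
tcp_pos: [0.5301, 0.1738, 0.1479]
orientation: [-0.001, -3.141, 0.0]
contact_force: [0.3, -0.1, -1.5]
grip_width: 0.0156
```

In the hole by about 4 mm with no contact. I'll go on down in measured steps.

Emit:
carry_out --series "0 0 0.2 0 0; 0 0 0.2 0 0; 0 0 0.2 0 0; 0 0 0 0 0"

```text
clock: 30.4
tcp_pos: [0.5301, 0.1738, 0.1417]
orientation: [-0.001, -3.141, 0.0]
contact_force: [-0.5, 0.5, -1.2]
grip_width: 0.0158
```

Emit:
carry_out --series "0 0 0.2 0 0; 0 0 0.2 0 0; 0 0 0.2 0 0; 0 0 0.2 0 0; 0 0 0 0 0"

```text
clock: 31.02
tcp_pos: [0.5301, 0.1738, 0.1338]
orientation: [-0.001, -3.141, 0.0]
contact_force: [-0.2, 0.3, -0.3]
grip_width: 0.0149
```

Emit:
carry_out --series "0 0 0.2 0 0; 0 0 0.2 0 0; 0 0 0.2 0 0; 0 0 0.2 0 0; 0 0 0.2 0 0; 0 0 0 0 0"

```text
clock: 31.78
tcp_pos: [0.5301, 0.1738, 0.1238]
orientation: [-0.001, -3.141, 0.0]
contact_force: [0.6, -1.1, -0.4]
grip_width: 0.0153
```

Emit:
carry_out --series "0 0 0.2 0 0; 0 0 0.2 0 0; 0 0 0.2 0 0; 0 0 0.2 0 0; 0 0 0.2 0 0; 0 0 0 0 0"

```text
clock: 32.52
tcp_pos: [0.5301, 0.1738, 0.1138]
orientation: [-0.001, -3.141, 0.0]
contact_force: [0.1, -0.0, -1.1]
grip_width: 0.0152
```

Emit:
carry_out --series "0 0 0.2 0 0; 0 0 0.2 0 0; 0 0 0.2 0 0; 0 0 0.2 0 0; 0 0 0.2 0 0; 0 0 0 0 0"

```text
clock: 33.28
tcp_pos: [0.5301, 0.1738, 0.1038]
orientation: [-0.001, -3.141, 0.0]
contact_force: [-0.5, -0.9, -0.6]
grip_width: 0.0153
```

Emit:
carry_out --series "0 0 0.2 0 0; 0 0 0.2 0 0; 0 0 0.2 0 0; 0 0 0.2 0 0; 0 0 0.2 0 0; 0 0 0 0 0"

```text
clock: 34.02
tcp_pos: [0.5301, 0.1738, 0.0938]
orientation: [-0.001, -3.141, 0.0]
contact_force: [-0.1, 0.3, -1.3]
grip_width: 0.0154
```

Home is at TCP z ≈ 0.0874, so about 6 mm remain.

Emit:
carry_out --series "0 0 0.2 0 0; 0 0 0.2 0 0; 0 0 0.1 0 0; 0 0 0 0 0"

```text
clock: 34.52
tcp_pos: [0.5301, 0.1738, 0.0889]
orientation: [-0.001, -3.141, 0.0]
contact_force: [0.3, -0.2, -0.4]
grip_width: 0.0152
```

Emit:
carry_out --series "0 0 0.05 0 0; 0 0 0.05 0 0; 0 0 0 0 0"

```text
clock: 34.9
tcp_pos: [0.5302, 0.1738, 0.088]
orientation: [-0.001, -3.142, -0.0]
contact_force: [0.3, 0.1, -1.0]
grip_width: 0.0155
```

Emit:
carry_out --series "0 0 0.05 0 0; 0 0 0 0 0; 0 0 0 0 0"

```text
clock: 35.28
tcp_pos: [0.5302, 0.1739, 0.0875]
orientation: [-0.001, -3.142, -0.0]
contact_force: [-0.5, -0.3, -1.5]
grip_width: 0.0155
```

Emit:
carry_out --series "0 0 0.05 0 0; 0 0 0 0 0; 0 0 0 0 0"

```text
clock: 35.65
tcp_pos: [0.5303, 0.1739, 0.0874]
orientation: [0.001, 3.141, 0.0]
contact_force: [-1.4, -0.8, 6.0]
grip_width: 0.0152
```

Seated: contact force came up right at the home height. I'll release gently, then back off upward.

Emit:
carry_out --series "0 0 -0.04 0 0; 0 0 0 0 0.15; 0 0 0 0 0.22; 0 0 0 0 0.3; 0 0 0 0 0.4; 0 0 0 0 0.5; 0 0 0 0 0.5; 0 0 0 0 0.5" --grip_force 20

```text
clock: 36.65
tcp_pos: [0.5302, 0.1738, 0.0874]
orientation: [-0.001, -3.142, -0.0]
contact_force: [0.1, -0.5, 0.3]
grip_width: 0.0425
```

```bash
python3 look.py w17|head -1
```

```text
36.65 [0.5302 0.1738 0.0874] [-1.3000e-03 -3.1416e+00 -0.0000e+00] [[-1.0, 0.0008, -0.0], [0.0008, 1.0, 0.0], [0.0, 0.0, -1.0]] [ 0.07 -0.5   0.35] 0.0425
```

View pics/w17.png

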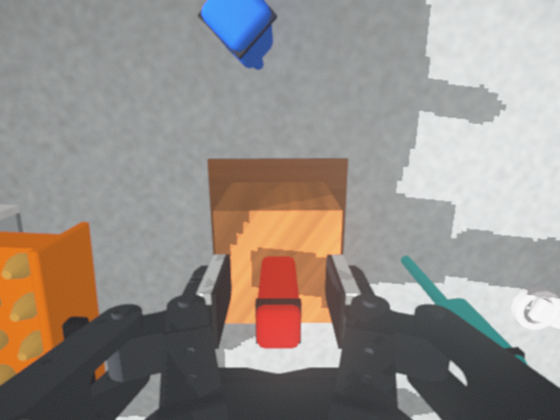

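Emit:
carry_out --series "0 0 -1 0 0.5; 0 0 -2 0 0.5; 0 0 -3 0 0.5; 0 0 -3 0 0.5; 0 0 -3 0 0.5; 0 0 0 0 0.5; 0 0 0 0 0.5"

```text
clock: 37.78
tcp_pos: [0.5298, 0.1738, 0.2073]
orientation: [-0.001, -3.141, -0.0]
contact_force: [-0.4, 0.2, -0.9]
grip_width: 0.0426
```

Emit:
carry_out --series "4 0 0 0 0.5; 4 0 0 0 0.5; 0 0 0 0 0.5; 0 0 0 0 0.5"

```text
clock: 38.28
tcp_pos: [0.4505, 0.1739, 0.2071]
orientation: [-0.001, -3.142, 0.0]
contact_force: [-0.1, 0.5, 0.0]
grip_width: 0.043
```

```bash
python3 look.py w18; python3 - <<'E'
from h import *
from bench import eyes
for n in ("side","top"):
    p=eyes.grab_frame(n); cv2.imwrite(f"pics/{n}18.png",p["color"])
    k,l,st,c=cv2.connectedComponentsWithStats(redmask(p["color"]))
    print(n,[(c[i].round(1).tolist(),int(st[i,4])) for i in range(1,k) if st[i,4]>10])
    if n=="side":
        cv2.imwrite("pics/c18.png",cv2.resize(p["color"][215:345,170:350],None,fx=4.4,fy=4.4,interpolation=2))
    T=p
S=load("top0")
# tray lip: orange mask leftmost shift in top view
for nm,im,q in (("before",S["color"],S),("after",T["color"],T)):
    h=cv2.cvtColor(im,cv2.COLOR_BGR2HSV); m=(h[...,0]>5)&(h[...,0]<18)&(h[...,1]>180); m=m[155:225,268:300]
    ys,xs=np.nonzero(m); e=np.median([xs[ys==y].min() for y in np.unique(ys)])+268
    print(nm,e,onz(q,[e,190],.06))
E
```

```text
38.27 [0.4505 0.1739 0.2071] [-1.1000e-03 -3.1416e+00  4.0000e-04] [[-1.0, 0.0007, -0.0], [0.0007, 1.0, -0.0003], [0.0, -0.0003, -1.0]] [-0.08  0.5   0.01] 0.043
pin_grip [([276.1, 306.4], 0.76), ([263.5, 183.7], 0.71)]
stand_hole [([276.4, 287.9], 0.59)]
hole []
pin_tip [([262.4, 164.0], 0.65)]
side [([270.5, 255.1], 35), ([270.7, 263.9], 54)]
top [([222.6, 212.0], 61)]
before 292.0 [ 5.94116314e-01 -4.81362229e-04  6.00000000e-02]
after 275.0 [0.59558526 0.04340567 0.06      ]
```

View pics/c18.png

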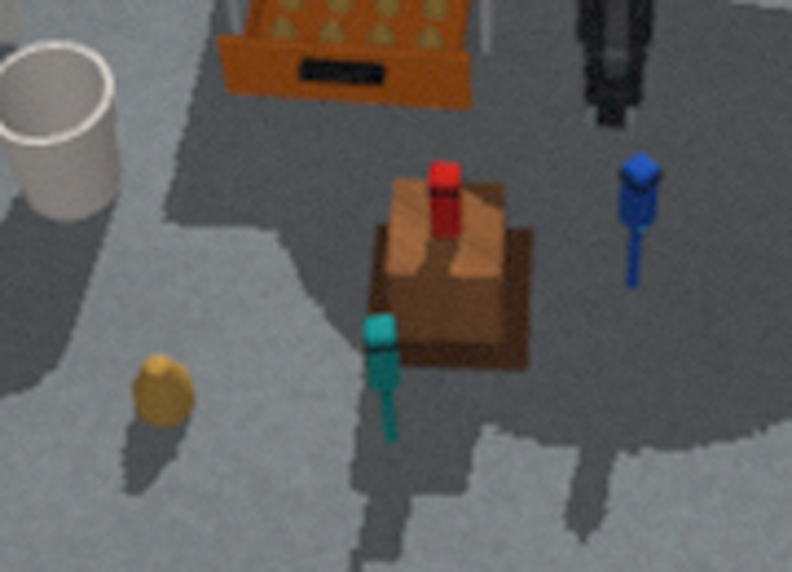

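View pics/side18.png

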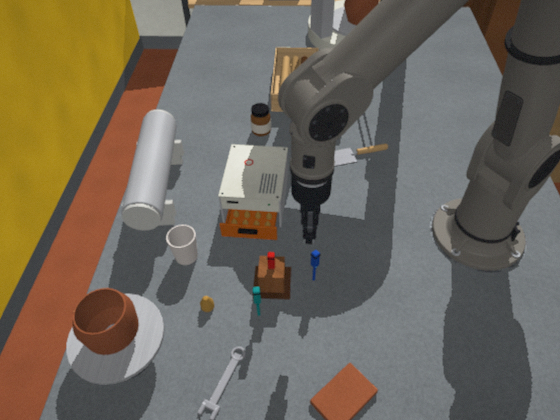

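View pics/w18.png

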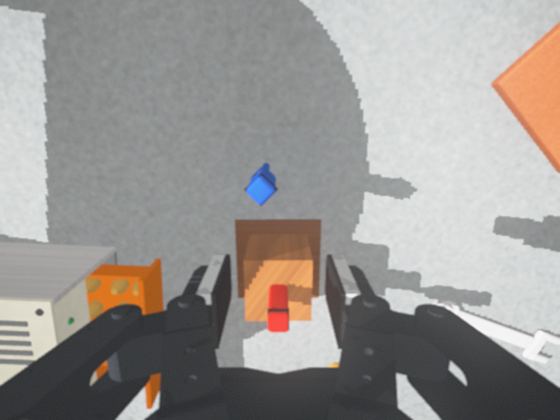

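```bash
python3 - <<'E'
from bench import r
print(r.hand_in())
E
```

```text
the job is handed in; nothing more can be done
None
```

I used the red pin to release the tray, put the pin back in its stand, let go, and handed the job in at about 38 s of the 64 s. The hand-in gives no verdict.

**Pressing the latch:** The pin went through the red-ringed hole with no rim contact that I could measure. I felt the latch at about 44 mm depth (about 5 N). It tripped after about 5 mm more, at about 8 N, and I held it there for 3 s while the tray came out. The highest force I read was about 8 N, but the tool only reports force at the end of each call, so short peaks in between would not show.

**Last checks:**
- **Tray:** the top view shows it about 44 mm out, with roughly 1–2 mm of pixel error. That fits the full 45 mm and the 42 mm needed, but is not an exact reading.
- **Pin:** it came down to the same tool height as when I picked it up (TCP at 0.0874 m). The side and top pictures show the handle within half a pixel of where it started.
- **Other things:** none of the bystanders in view in the final side picture looks moved. I judged this by eye and did not measure each one.
- **Gripper:** it is open and clear of everything.

**Disagreement:** the cameras disagreed with the arm by about 2–4 mm. I aligned the pin by comparing its tip with each hole in the wrist picture instead of relying on the calibrated positions.

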